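# Set the sprung rodent trap

### The arm

A 6-joint arm with a two-finger parallel gripper is mounted at the origin on a cart in front of the work surface, level with it; the furniture and walls round the work are solid. World frame = base frame: x ahead of the robot, y to its left, z up, the work surface at z = 0. Lengths are in mm, angles in rad, forces in N, time in s.
With the tool pointing down it reaches from about 275 to 750 mm from the base axis. Payload 10.2 kg.
Tool frame: the origin (TCP) lies where the fingers leave the gripper's body, on its centre line; the fingertips stand 73 mm ahead of it and the grasp point (between the pads) lies 54 mm ahead of it (ctrl.tip_extent is the z of the fingertips in the tool frame, in mm); z points along the fingers, y is the line along which they close (so a half turn about z gives the same grasp; the last joint's range is limited). The gripper opens to 85 mm and grips with 20 to 120 N. Pads are 22 mm wide; open, the fingers measure 114 mm over their backs; the gripper's body (76 mm by 85 mm) begins 54 mm behind the grasp point. The pads swing forward as they close: fully open they stand 13 mm farther back than shut.
Start: joints at [1.04, 0.313, 1.498, -0, 1.331, -0.223], TCP at [159.069, 500.329, 303.894] pointing down, gripper open.
Joint ranges: [-2.94, 2.94], [-0.97, 2.17], [0.19, 2.56], [-1.23, 4.37], [0.02, 3.11], [-2.88, 2.88]. Speed limits (rad/s): [2.39, 2.39, 3.01, 3.14, 3.14, 3.14].

### API

Orientations are given as a unit quaternion [w, x, y, z].
In Python, from rig import readout, cams, order, ctrl gives the robot as it stands.
- The arm moves only by the tool tcp_steps, called as name([rows], argument=value, ...), one row to a line, values as JSON. Schema: {"type":"object","properties":{"rows":{"type":"array","items":{"type":"object","properties":{"x":{"type":"number"},"y":{"type":"number"},"z":{"type":"number"},"drx":{"type":"number"},"dry":{"type":"number"},"drz":{"type":"number"}},"additionalProperties":false},"minItems":1,"maxItems":8},"jaw":{"type":"number"},"grip_force":{"type":"number"},"only":{"type":"string"},"quiet":{"type":"boolean"},"lines":{"type":"string"}},"required":["rows"],"additionalProperties":false}. rows is a list of rows, 1 to 8 of them, each an object with the fields x, y, z (the shift in fractions of the full range, 1 being 800 mm), drx, dry, drz (a rotation vector in parts of the range, where 1.0 means pi rad); a field left out counts as zero; each row is the pose to reach, as a shift and turn from the pose commanded when the call began, along the tool's axes at that moment; what a row does not reach only later rows make up. A row lasts 1/10 s, in which the tool goes at most 50 mm and 0.15 rad, less where a joint would pass 70% of its speed; a pose out of reach is approached as far as the arm can. jaw is the opening from 0.0 (shut) to 1.0 (fully open), set as the call begins (left out keeps the last). The fingers move at their own pace and stop on an object; grip_force is the grip in N (left out, the last holds). Time passes only in rows, so rows that do not move let the fingers close. The tool returns the time, the measured TCP pose, the force, the opening and the grip force at its end. only (a regular expression) keeps the lines of the reply that match it, lines (a string "A,B") keeps lines A to B, and quiet returns only ok. A shift or turn number past 1, either way, is cut back to 1. Input that does not fit is refused with a message, and nothing moves.
- readout.sense(): the state, without advancing time (a new reading comes with each control period).
- cams.capture(name): name is "side" or "top" or "wrist"; returns (picture, depth): 384x512x3 uint8, red, green, blue; 384x512 float32, mm along the optical axis (not along the pixel's ray), 0 where there is no reading.
- cams.calibration(name): a dict with "fx", "fy", "cx", "cy" (pixels), "position" and "attitude" of the camera in the world. Camera axes: x right, y down, z forward; pixel columns grow to the right and rows downward; lengths in mm; the calibration is good to about 2 mm. A picture is of the moment at which its call begins: read the wrist's pose just before it. calibration takes no time and is no camera call; for the wrist camera it gives the pose at the moment of the call.
- order.finish_job(): hands the job in; it is judged then, once.
Trained networks look in the newest picture that a camera, given by its name, has taken for a name from the list of things; names that differ only in an ending like _2 or _b are one class to them, and where a whole thing is asked for, a point or a joint stands for the part that bears it (a point fixed in the world has none). Each returns a list of dicts, best first, with "p" (0 to 1); they miss things now and then, are a little off and sometimes report something else, mostly with a low value. They report only what shows in the picture. A call takes as long as a camera call.
- cams.trace(target, camera): "pixels" (384x512 bool, what is visible of it) and "bbox" ([left, top, right, bottom] in pixels, round what is visible of it).
- cams.spot_point(target, camera): "uv" ([column, row] in pixels: a listed point, or the origin of a listed thing).
The state is a dict: "time_s": time; "joints": joint angles; "dq": joint speeds; "tau": joint torques, N m; "eef_pos": TCP position; "ee_rot": TCP orientation; "force": force on the tool from outside, world axes, zero at the start; "wrist_torque": the same for the moment, N m; "grip_width": opening from 0.0 (shut) to 1.0 (fully open); "grip_force": force on a finger pad.
Only numpy, scipy, OpenCV 4.12 (cv2) and the standard library are available. Lean on these libraries where they do the work, as an engineer would, in place of code of your own. Each camera call takes 0.05 s, during which the arm holds its last target. There are 200 camera calls.

### The job

One of the two rodent traps on the desk has gone off: its wire bow lies shut on the front posts. Set it again: draw its bow all the way over to the back until the catch snaps over it, then let go so that the catch alone holds it. Do not let the bow snap shut, and do not set off the other trap, which is already set.

Things in the scene. Friction and masses are not known exactly. Their poses are not given: they have to be found in the camera images.
- trap: Trap that has gone off: wooden board 190 (x) x 120 x 10 mm fixed to the desk. Origin: centre of its underside; z up. The bow's hinge axis lies along y, 20 mm above the origin. Front posts (x -66, y +-42) are 40 mm high. The catch stands at x +55, y +40, its hook 53 mm high over the set bar; its treadle, a disc 28 mm wide, top 24 mm above the desk, lies at x +5, y 0.
- bow (a joint): Angle in rad by which that trap's bow (steel wire, 100 mm wide, bar 70 mm from the hinge) is drawn: 0 shut on the front posts, bar 66 mm in front (-x) of the hinge, 20 deg above level; grows as it swings up and over to +x. The spring pulls it shut, 3 N at the bar at 0, 6 N at the back. It brushes the catch from 1.9, snaps under it at about 2.40, stop at 2.63; let go, it rests on the catch at 2.36.
- bow_grip (a point): Centre of the black grip sleeve (12 mm thick, 40 mm long, along the bow's bar) of the trap that has gone off; 44 mm above the desk while shut, 50 mm when set. The round bar turns between the fingers. The catch is beside the sleeve and lets go at under 1 N on the treadle or hook: to let go, open the fingers to 40-50 mm (a wide-open finger may hit the treadle) and lift straight up.
- set_trap: The other trap, of the same make, already set (its bow lies over the back, under its catch). Origin and axes as for the first. To be left set; a touch on its treadle fires it.
- set_bow (a joint): Angle in rad of the other trap's bow, as for the first: 2.36 while set, falls to 0 when it fires.

How it is judged:
By the outcome, as a careful person would: the job done as asked, in the order asked, and still so for the second after the job is handed in, with the robot touching nothing.
It also fails if it takes over 42 s, if anything falls off the work surface, if the arm or the gripper's body presses on something with over 40 N, if the wrist force passes 120 N, or if a joint passes its speed limit or range.

## Working session

There is one attempt and no reset: what is moved stays moved. The work goes in short steps, Python scripts to look and compute and a tool call to move; the robot and the scene stay as the last step left them, time stands still between calls to the robot, and variables do not carry over. Pictures are saved under pics/ and viewed, at most 10 in all, crops included, and the job is handed in when it is done.

```bash
mkdir -p pics
```

Create h.py:
```python
import numpy as np, cv2
from scipy.spatial.transform import Rotation as R
from rig import readout,cams,order,ctrl
def rot(q): q=np.array(q); return R.from_quat([q[1],q[2],q[3],q[0]]).as_matrix()
def ray(c,uv):
    k=cams.calibration(c); a=np.array(k["attitude"]); M=rot(a) if a.size==4 else a.reshape(3,3)
    return np.array(k["position"]),M@np.array([(uv[0]-k["cx"])/k["fx"],(uv[1]-k["cy"])/k["fy"],1])
def proj(c,p,d=None):
    k=cams.calibration(c); a=np.array(k["attitude"]); M=rot(a) if a.size==4 else a.reshape(3,3)
    v=M.T@(np.array(p)-k["position"]); return [k["fx"]*v[0]/v[2]+k["cx"],k["fy"]*v[1]/v[2]+k["cy"]]
def tri(l):
    A=0;b=0
    for o,d in l:
        d=d/np.linalg.norm(d);P=np.eye(3)-np.outer(d,d);A=A+P;b=b+P@o
    return np.linalg.solve(A,b)
```

Create a.py:
```python
from h import *
np.set_printoptions(precision=1,suppress=True)
ims=[]
for c in("side","top"):
    im,d=cams.capture(c); ims.append(im); print(c,cams.calibration(c))
    for t in("trap","set_trap","bow_grip"):
        for s in cams.spot_point(t,c):
            u,v=[int(round(x)) for x in s["uv"]]
            z=d[v,u] if 0<=v<384 and 0<=u<512 else 0
            o,r=ray(c,s["uv"]); print(c,t,s["p"],s["uv"],"depthpt",o+r*z,"z44",o+r*(44-o[2])/r[2],"z0",o-r*o[2]/r[2])
    cv2.imwrite(f"pics/{c}0.png",im[:,:,::-1])
```

```bash
python3 a.py; python3 -c "from rig import readout;print(readout.sense())"
```

```text
side {'fx': 369.31822992290864, 'fy': 369.31822992290864, 'cx': 257.8847431648914, 'cy': 195.7622649031423, 'position': array([ 423.7, -872.4,  453.6]), 'attitude': array([-0.5,  0.8, -0. ,  0. ])}
side trap 0.94 [235.3, 194.9] depthpt [431.   30.8   9.7] z44 [430.5 -39.   44. ] z0 [431.2  50.5   0. ]
side set_trap 0.58 [277.1, 261.4] depthpt [ 508.  -273.9    8.4] z44 [ 501.3 -321.8   44. ] z0 [ 509.6 -262.7    0. ]
side bow_grip 0.53 [241.4, 190.8] depthpt [446.8  -9.3  40.6] z44 [446.6 -16.3  44. ] z0 [449.   75.6  -0. ]
top {'fx': 466.06667615640526, 'fy': 466.06667615640526, 'cx': 250.6235440167249, 'cy': 191.01280126935328, 'position': array([ 307.1, -164.9, 1179.3]), 'attitude': array([-0.1,  0.7, -0.7,  0. ])}
top trap 0.91 [197.9, 217.3] depthpt [438.8  55.6  17.3] z44 [435.7  50.5  44. ] z0 [440.7  58.9   0. ]
top set_trap 0.87 [327.2, 192.0] depthpt [ 501.5 -269.5   24. ] z44 [ 498.2 -267.7   44. ] z0 [ 505.6 -271.7    0. ]
top set_trap 0.64 [220.4, 212.4] depthpt [447.5  -5.9  47.5] z44 [447.9  -5.4  44. ] z0 [453.4   0.8   0. ]
top bow_grip 0.66 [220.5, 215.3] depthpt [440.3  -6.3  47.6] z44 [440.7  -5.8  44. ] z0 [445.9   0.4   0. ]
{'time_s': 0.4, 'joints': array([ 1.03955865e+00,  3.12944800e-01,  1.49779981e+00, -8.64333930e-07,
        1.33098712e+00, -2.23383138e-01]), 'dq': array([-0.00015266, -0.00011584, -0.00028357, -0.00057199, -0.00117466,
       -0.00039809]), 'tau': array([-1.88086044e-03, -4.11818647e+01, -2.59665924e+01, -2.56901785e-04,
        1.23310336e-03, -3.46563951e-06]), 'eef_pos': array([159.07692899, 500.30101509, 303.8336263 ]), 'ee_rot': array([-2.52302149e-05,  1.53320037e-01,  9.88176584e-01, -6.48042880e-05]), 'force': array([-0.2987606 , -0.4622643 ,  0.80042113]), 'wrist_torque': array([-4.22997990e-02,  1.00044536e-02,  3.91329684e-05]), 'grip_force': 0.0, 'grip_width': 0.9974615504326318}
```

View pics/side0.png

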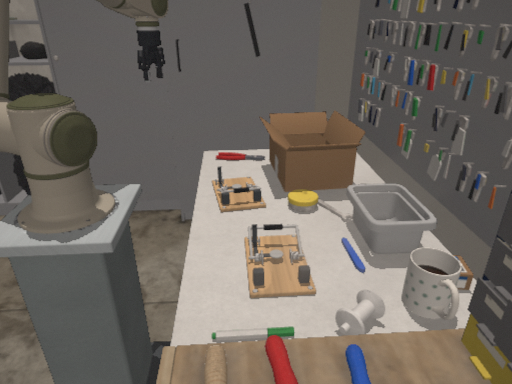

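View pics/top0.png

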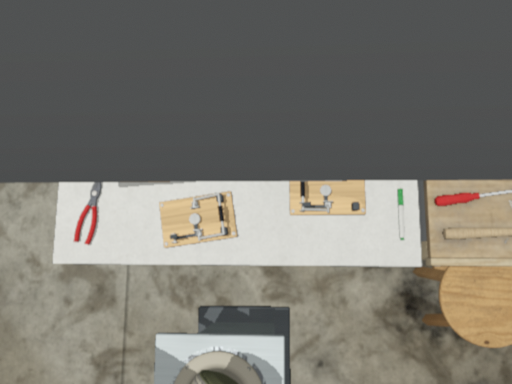

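The side view shows the sprung trap at about (238,193) and the set trap at about (277,262). In the top view they are at (198,218) and (327,192), and the sprung bow's bar is at about (222,215). So the trap's +x points along world +y. I'll check the dark overhang and the trap's yaw next.

Run:
```python
from h import *
np.set_printoptions(precision=1,suppress=True)
im,d=cams.capture("top")
print("overhang depth",d[60,100],d[60,300],d[170,250])
o,r=ray("top",(250,178));print("edge",o+r*d[174,250])
for t in("trap","set_trap"):
    for m in cams.trace(t,"top"):
        v,u=np.nonzero(m["pixels"]); 
        P=np.array([(lambda o,r:o+r*d[b,a])(*ray("top",(a,b))) for a,b in zip(u,v)])
        w=P[(P[:,2]<16)&(P[:,2]>4)][:,:2].astype(np.float32)
        print(t,m["p"],m["bbox"],len(w),cv2.minAreaRect(w) if len(w)>50 else 0)
k=cams.calibration("wrist");print(k,rot(k["attitude"])[:,2],readout.sense()["eef_pos"])
```

```text
overhang depth 78.74714 77.942 163.07881
edge [ 340.2 -152.2 1013.7]Traceback (most recent call last):
  File "<stdin>", line 9, in <module>
  File "h.py", line 6, in ray
    k=cams.calibration(c); a=np.array(k["attitude"]); M=rot(a) if a.size==4 else a.reshape(3,3)
ValueError: time passes only in moves, steps and waits
```

Run:
```python
from h import *
np.set_printoptions(precision=1,suppress=True)
im,d=cams.capture("top")
k=cams.calibration("top");M=rot(k["attitude"])
for t in("trap","set_trap"):
    for m in cams.trace(t,"top"):
        v,u=np.nonzero(m["pixels"]); z=d[v,u]
        P=(M@np.array([(u-k["cx"])/k["fx"]*z,(v-k["cy"])/k["fy"]*z,z])).T+k["position"]
        w=P[(P[:,2]<16)&(P[:,2]>4)][:,:2].astype(np.float32)
        print(t,m["p"],m["bbox"],len(w),cv2.minAreaRect(w) if len(w)>50 else 0)
k=cams.calibration("wrist");print(k,rot(k["attitude"]),readout.sense()["eef_pos"])
```

```text
trap 0.67 [160.2, 189.4, 236.8, 249.1] 2650 ((434.7842712402344, 59.6123046875), (120.2098617553711, 190.31959533691406), 8.764933586120605)
set_trap 0.93 [288.2, 180.8, 365.8, 216.2] 2001 ((488.9341125488281, -269.5007019042969), (86.03656005859375, 189.64321899414062), 0.6797482967376709)
{'fx': 310.4907677111428, 'fy': 310.4907677111428, 'cx': 257.63610991244224, 'cy': 193.34820369136864, 'position': array([ 96. , 520.9, 373.5]), 'attitude': array([0.1, 0.8, 0.6, 0.1])} [[ 0.3  0.9  0.2]
 [ 1.  -0.3 -0.1]
 [-0.   0.3 -1. ]] [159.1 500.3 303.9]
```

Units first: shifts go in shares of 800 mm and turns go in shares of pi rad. So -375 mm / 800 = -0.4688, -372 mm / 800 = -0.465, -0.4 rad / 3.1416 = -0.1273.

tcp_steps([
  {"x": -0.0563,"y": -0.0563,"drz": -0.0159},
  {"x": -0.115,"y": -0.115,"drz": -0.0318},
  {"x": -0.175,"y": -0.175,"drz": -0.0477},
  {"x": -0.2325,"y": -0.2338,"drz": -0.0637},
  {"x": -0.29,"y": -0.2925,"drz": -0.0796},
  {"x": -0.3475,"y": -0.3513,"drz": -0.0955},
  {"x": -0.4063,"y": -0.41,"drz": -0.1114},
  {"x": -0.465,"y": -0.4688,"drz": -0.1273},
], jaw=0.6, grip_force=30)

```text
time_s: 1.45
eef_pos: [341.8, 142.4, 304.2]
ee_rot: [0.001, -0.047, 0.999, 0.0]
force: [0.8, 1.3, 0.4]
grip_width: 0.604
grip_force: 0.0
```

tcp_steps([
  {},
  {},
])

```text
time_s: 1.65
eef_pos: [341.8, 143.5, 303.9]
ee_rot: [0.0, -0.044, 0.999, 0.0]
force: [0.2, 0.5, -0.3]
grip_width: 0.602
grip_force: 0.0
```

Create w.py:
```python
import sys,json
from h import *
np.set_printoptions(precision=1,suppress=True)
im,d=cams.capture("wrist")
k=cams.calibration("wrist");M=rot(k["attitude"])
s=readout.sense();T=rot(s["ee_rot"]);print("tcp",s["eef_pos"],"toolyaw",np.degrees(np.arctan2(T[1,1],T[0,1])))
f=open("rays.txt","a")
for t in("trap","bow_grip"):
    for q in cams.spot_point(t,"wrist"):
        u,v=q["uv"];r=M@[(u-k["cx"])/k["fx"],(v-k["cy"])/k["fy"],1];i,j=min(max(int(u),0),511),min(max(int(v),0),383)
        print(t,round(q["p"],2),np.array(q["uv"]),"depthpt",k["position"]+r*d[j,i])
        if q["p"]>.4: f.write(json.dumps([t,list(k["position"]),list(r)])+"\n")
for m in cams.trace("trap","wrist"):
        v,u=np.nonzero(m["pixels"]); z=d[v,u]
        P=(M@np.array([(u-k["cx"])/k["fx"]*z,(v-k["cy"])/k["fy"]*z,z])).T+k["position"]
        w=P[(P[:,2]<14)&(P[:,2]>5)][:,:2].astype(np.float32)
        print("trace",m["p"],len(w),cv2.minAreaRect(w) if len(w)>50 else 0)
        h=P[(P[:,2]>44)&(P[:,2]<60)]; print("high pts",len(h))
cv2.imwrite(f"pics/{sys.argv[1]}.png",im[:,:,::-1])
f.close()
L=[json.loads(l) for l in open("rays.txt")]
for t in("trap","bow_grip"):
    l=[(np.array(o),np.array(r)) for n,o,r in L if n==t]
    if len(l)>1: print("tri",t,tri(l))
```

```bash
python3 w.py w1
```

```text
tcp [341.3 144.4 303.9] toolyaw 95.22210622635524
trap 0.92 [187.7 231.5] depthpt [425.1  67.8  24. ]
bow_grip 0.84 [121.3 250.6] depthpt [444.2  -1.4  49.9]
trace 0.93 8817 ((434.48162841796875, 61.62047576904297), (119.79773712158203, 189.79212951660156), 8.956497192382812)
high pts 701
```

tcp_steps([
  {"x": -0.0125,"y": -0.05,"drz": -0.0064},
  {"x": -0.025,"y": -0.1,"drz": -0.0127},
  {"x": -0.0313,"y": -0.15,"drz": -0.0207},
  {"x": -0.0313,"y": -0.175,"drz": -0.0207},
  {"x": -0.0313,"y": -0.175,"drz": -0.0207},
  {"x": -0.0313,"y": -0.175,"drz": -0.0207},
  {"x": -0.0313,"y": -0.175,"drz": -0.0207},
])

```text
time_s: 2.55
eef_pos: [379.0, 8.5, 303.9]
ee_rot: [0.0, -0.08, 0.997, 0.0]
force: [0.1, -0.3, 0.1]
grip_width: 0.6
grip_force: 0.0
```

```bash
python3 w.py w2
```

```text
tcp [379.1   8.5 303.9] toolyaw 99.1342124420912
trap 0.62 [291.7 215.6] depthpt [428.2  57.8  23.8]
bow_grip 0.57 [234.7 229.1] depthpt [445.9  -6.4  48.6]
trace 0.88 10013 ((434.46044921875, 60.19488525390625), (119.92213439941406, 190.35629272460938), 9.232198715209961)
high pts 718
tri trap [436.8  62.3  -3. ]
tri bow_grip [450.3  -6.5  38. ]
```

View pics/w2.png

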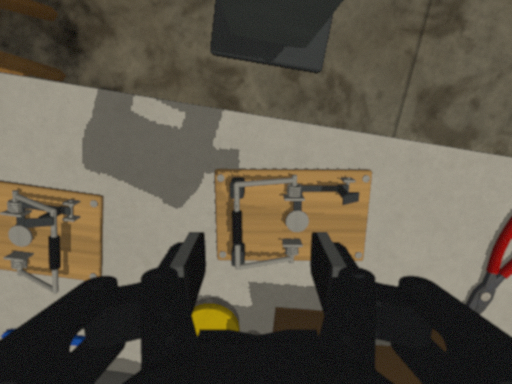

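The wrist view shows the sleeve at about (237,225), with its top at 49–50 mm, so its centre is near 44 mm. The catch is at about (345,195), on the robot's side at the back. The board's yaw is 9.0° from three views. I'll descend over the grip and refine there.

Converted, 124 mm / 800 = 0.155, -23.6 mm / 800 = -0.0295.

tcp_steps([
  {"x": -0.0375,"y": -0.015,"z": 0.025},
  {"x": -0.0788,"y": -0.0295,"z": 0.0625},
  {"x": -0.0788,"y": -0.0295,"z": 0.1125},
  {"x": -0.0788,"y": -0.0295,"z": 0.155},
  {"x": -0.0788,"y": -0.0295,"z": 0.155},
  {"x": -0.0788,"y": -0.0295,"z": 0.155},
  {"x": -0.0788,"y": -0.0295,"z": 0.155},
])

```text
time_s: 3.45
eef_pos: [445.9, -6.3, 181.8]
ee_rot: [0.002, -0.079, 0.997, -0.001]
force: [-0.4, -0.4, 0.5]
grip_width: 0.6
grip_force: 0.0
```

Run:
```python
from h import *
np.set_printoptions(precision=1,suppress=True)
im,d=cams.capture("wrist")
k=cams.calibration("wrist");M=rot(k["attitude"]);s=readout.sense();T=rot(s["ee_rot"])
v,u=np.nonzero(d>0);z=d[v,u]
P=(M@np.array([(u-k["cx"])/k["fx"]*z,(v-k["cy"])/k["fy"]*z,z])).T+k["position"]
X=np.array([-.157,.988]);Y=np.array([-.988,-.157])
L=np.c_[(P[:,:2]-[434.6,60.8])@np.c_[X,Y],P[:,2]]
dark=im[v,u].max(1)<60
m=(abs(L[:,0]+66)<14)&(abs(L[:,1])<35)&(L[:,2]>36)&(L[:,2]<56)
for n,q in(("bar",m),("dark",m&dark)):
    w=L[q];print(n,len(w),w.mean(0) if len(w) else 0,np.percentile(w,[2,50,98],axis=0) if len(w) else 0)
print(s["eef_pos"],np.degrees(np.arctan2(T[1,1],T[0,1])), "tcp in trap",(s["eef_pos"][:2]-[434.6,60.8])@np.c_[X,Y])
print([(q["uv"],q["p"]) for q in cams.spot_point("bow_grip","wrist")])
cv2.imwrite("pics/w3.png",im[:,:,::-1])
```

```text
bar 1398 [-66.2   1.3  46.7] [[-71.8 -33.8  38.1]
 [-66.2   2.   47.3]
 [-60.5  34.1  50.1]]
dark 933 [-66.2   0.   47.5] [[-71.7 -33.4  38.2]
 [-66.2   1.1  48.3]
 [-60.7  20.   50.2]]
[445.9  -6.3 181.8] 99.02164996869965 tcp in trap [-68.1  -0.6]
[]
```

View pics/w3.png

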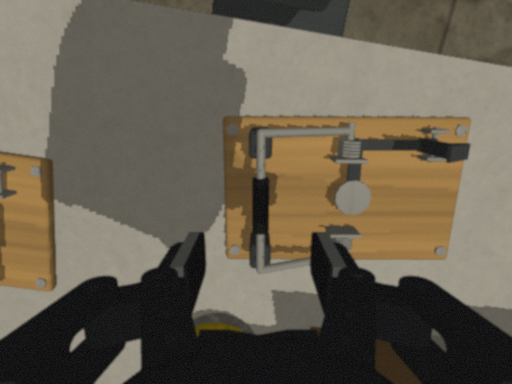

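The bar lies at trap x −66.2, y 0 and z about 44, as expected. The sleeve is at (262,206), which is lined up. I'll descend and grip.

Converted, 82 mm / 800 = 0.1025, 70 mm / 800 = 0.0875.

tcp_steps([
  {"y": 0.0004,"z": 0.0313},
  {"y": 0.0004,"z": 0.0625},
  {"y": 0.0004,"z": 0.0875},
  {"y": 0.0004,"z": 0.1025},
  {"y": 0.0004,"z": 0.1025},
  {"y": 0.0004,"z": 0.1025},
  {"y": 0.0004,"z": 0.1025},
])

```text
time_s: 4.25
eef_pos: [445.7, -6.0, 99.0]
ee_rot: [0.001, -0.079, 0.997, -0.0]
force: [0.4, -0.4, 0.1]
grip_width: 0.598
grip_force: 0.0
```

tcp_steps([
  {},
  {},
  {},
  {},
  {},
  {},
], jaw=0.0, grip_force=45)

```text
time_s: 4.85
eef_pos: [445.0, -5.1, 98.2]
ee_rot: [0.0, -0.078, 0.997, 0.001]
force: [0.1, 7.8, 5.5]
grip_width: 0.122
grip_force: 43.8
```

tcp_steps([
  {},
  {},
  {},
])

```text
time_s: 5.15
eef_pos: [445.1, -5.1, 98.2]
ee_rot: [0.0, -0.078, 0.997, 0.001]
force: [-0.3, 9.6, 5.1]
grip_width: 0.123
grip_force: 43.8
```

Run:
```python
from h import *
s=readout.sense();T=rot(s["ee_rot"])
X=np.array([-.157,.988]);Y=np.array([-.988,-.157])
print("trap frame tcp",(s["eef_pos"][:2]-[434.6,60.8])@np.c_[X,Y],s["eef_pos"])
for b in np.r_[0:2.41:.2,2.4,2.45,2.5,2.52,2.55]:
    a=b+np.radians(20); print(round(b,2),np.round([66-70*np.cos(a),-(70*np.sin(a)-24)],1))  # tool dy, dz
```

```text
trap frame tcp [-6.67709052e+01  1.10058073e-02] [445.06386054  -5.11910841  98.21952768]
0.0 [0.2 0.1]
0.2 [  6.3 -12.5]
0.4 [ 14.7 -23.7]
0.6 [ 25.2 -32.9]
0.8 [ 37.3 -39.9]
1.0 [ 50.6 -44.3]
1.2 [ 64.5 -46. ]
1.4 [ 78.4 -44.9]
1.6 [ 91.9 -41.1]
1.8 [104.3 -34.6]
2.0 [115.1 -25.8]
2.2 [124.1 -15.1]
2.4 [130.7  -2.8]
2.4 [130.7  -2.8]
2.45 [131.9   0.5]
2.5 [133.    3.8]
2.52 [133.4   5.2]
2.55 [134.    7.2]
```

Gripped at about 10.5 mm, on the sleeve. I'll swing the bow over along the arc.

Converted, -39.9 mm / 800 = -0.0499, 37.2 mm / 800 = 0.0465.

tcp_steps([
  {"y": 0.0036,"z": -0.008},
  {"y": 0.0078,"z": -0.0156},
  {"y": 0.0128,"z": -0.0229},
  {"y": 0.0183,"z": -0.0296},
  {"y": 0.0245,"z": -0.0358},
  {"y": 0.0314,"z": -0.0411},
  {"y": 0.0388,"z": -0.0459},
  {"y": 0.0465,"z": -0.0499},
])

```text
time_s: 5.95
eef_pos: [440.2, 28.7, 140.3]
ee_rot: [0.001, -0.079, 0.997, -0.003]
force: [-8.2, -24.0, 18.7]
grip_width: 0.122
grip_force: 44.4
```

Run:
```python
from h import *
s=readout.sense();X=np.array([-.157,.988]);Y=np.array([-.988,-.157])
print((s["eef_pos"][:2]-[434.6,60.8])@np.c_[X,Y],s["eef_pos"][2]-54,s["force"],s["wrist_torque"],s["grip_width"])
```

```text
[-32.63050371  -0.50678578] 86.26595255225908 [ -8.21107011 -24.04018676  18.72406183] [-4.15590158  1.28709879 -0.08719424] 0.12153145669050226
```

tcp_steps([
  {},
  {},
])

```text
time_s: 6.15
eef_pos: [440.2, 28.7, 140.3]
ee_rot: [0.001, -0.079, 0.997, -0.003]
force: [-7.1, -20.5, 18.9]
grip_width: 0.118
grip_force: 44.6
```

Run:
```python
from h import *
s=readout.sense();X=np.array([-.157,.988]);Y=np.array([-.988,-.157])
print((s["eef_pos"][:2]-[434.6,60.8])@np.c_[X,Y],s["eef_pos"][2]-54,s["force"],s["wrist_torque"],s["grip_width"])
im,d=cams.capture("side");cv2.imwrite("pics/s1.png",cv2.resize(im[80:240,150:330,::-1],None,fx=3,fy=3))
```

```text
[-32.57662195  -0.46123234] 86.31233153149668 [ -7.13525442 -20.52015435  18.91510488] [-3.70845785  1.14979543 -0.15788149] 0.11757150370382412
```

View pics/s1.png

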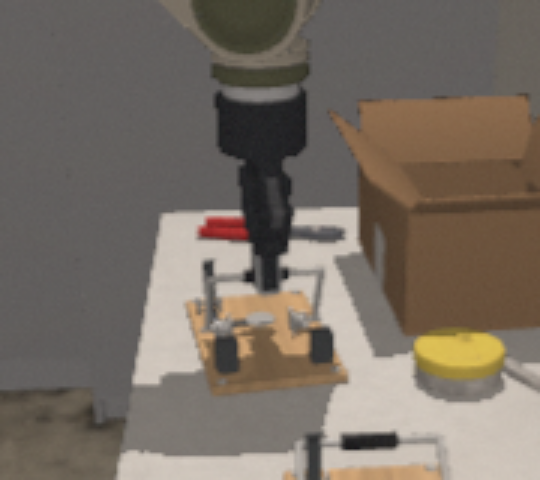

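The bow is upright in the gripper at about (265,270). The creep and force match the sleeve rolling between the pads, and both limit themselves. I'll carry on along the arc.

Converted, 54.7 mm / 800 = 0.0684, 41.2 mm / 800 = 0.0515.

tcp_steps([
  {"y": 0.0084,"z": -0.0031},
  {"y": 0.0168,"z": -0.0055},
  {"y": 0.0254,"z": -0.007},
  {"y": 0.0341,"z": -0.0076},
  {"y": 0.0429,"z": -0.0074},
  {"y": 0.0515,"z": -0.0063},
  {"y": 0.06,"z": -0.0043},
  {"y": 0.0684,"z": -0.0015},
])

```text
time_s: 7.0
eef_pos: [431.9, 84.4, 140.7]
ee_rot: [0.002, -0.079, 0.997, -0.001]
force: [1.7, -10.2, 6.1]
grip_width: 0.118
grip_force: 47.6
```

Create st.py:
```python
from h import *
s=readout.sense();X=np.array([-.157,.988]);Y=np.array([-.988,-.157])
p=(s["eef_pos"][:2]-[434.6,60.8])@np.c_[X,Y];z=s["eef_pos"][2]-54
print(p,z,"r",np.hypot(p[0],z-20),"ang",np.pi-np.arctan2(z-20,p[0])-np.radians(20),s["force"],s["grip_width"])
```

```bash
python3 st.py
```

```text
[23.72079319 -1.0169802 ] 86.65958045112319 r 70.7543334053561 ang 1.5636070947815557 [  1.69593087 -10.21583517   6.07712525] 0.1183867176879489
```

Converted, 38.8 mm / 800 = 0.0485, 38.3 mm / 800 = 0.0479.

tcp_steps([
  {"y": 0.0079,"z": 0.0038},
  {"y": 0.0155,"z": 0.0081},
  {"y": 0.0225,"z": 0.0133},
  {"y": 0.029,"z": 0.0191},
  {"y": 0.035,"z": 0.0255},
  {"y": 0.0403,"z": 0.0325},
  {"y": 0.0448,"z": 0.04},
  {"y": 0.0485,"z": 0.0479},
])

```text
time_s: 7.8
eef_pos: [425.9, 122.9, 102.1]
ee_rot: [0.002, -0.079, 0.997, -0.001]
force: [3.8, -7.4, 5.1]
grip_width: 0.118
grip_force: 50.9
```

```bash
python3 st.py
```

```text
[62.72411264 -1.13163499] 48.09242641376417 r 68.72771440940761 ang 2.371443233142939 [ 3.79005867 -7.36645395  5.14413192] 0.11838145933764896
```

tcp_steps([
  {"y": 0.0018,"z": 0.0044},
  {"y": 0.003,"z": 0.0088},
  {"y": 0.0038,"z": 0.0119},
  {"y": 0.0038,"z": 0.0119},
  {"y": 0.0038,"z": 0.0119},
])

```text
time_s: 8.3
eef_pos: [425.4, 126.2, 92.8]
ee_rot: [0.002, -0.079, 0.997, -0.0]
force: [2.1, -2.3, 8.3]
grip_width: 0.117
grip_force: 51.9
```

```bash
python3 st.py
```

Run:
```python
from h import *
im,d=cams.capture("side");cv2.imwrite("pics/s2.png",cv2.resize(im[130:230,190:300,::-1],None,fx=5,fy=5,interpolation=cv2.INTER_CUBIC))
```

```text
[66.0120244  -1.17087332] 38.838524910018265 r 68.64748637652492 ang 2.514536040541114 [ 2.08238565 -2.30519126  8.28683974] 0.1173895524450431
```

View pics/s2.png

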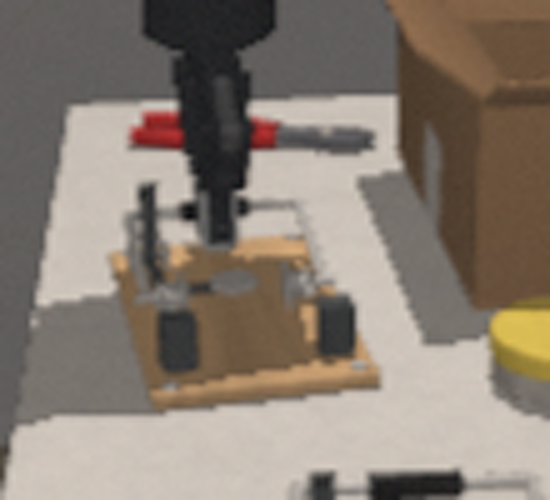

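The bow is over the back with its bar at about (270,207), and the catch stands at (148,230). Before letting go I'll measure the bar's actual height.

Create bar.py:
```python
from h import *
np.set_printoptions(precision=1,suppress=True)
for c in("wrist","side"):
    im,d=cams.capture(c)
    k=cams.calibration(c);M=rot(k["attitude"])
    v,u=np.nonzero(d>0);z=d[v,u]
    P=(M@np.array([(u-k["cx"])/k["fx"]*z,(v-k["cy"])/k["fy"]*z,z])).T+k["position"]
    X=np.array([-.157,.988]);Y=np.array([-.988,-.157])
    L=np.c_[(P[:,:2]-[434.6,60.8])@np.c_[X,Y],P[:,2]]
    for lo,hi in((-48,-38),(-38,-28),(-20,-14),(14,20),(22,32),(33,47)):
        m=(abs(L[:,0]-64)<16)&(L[:,1]>lo)&(L[:,1]<hi)&(L[:,2]>22)&(L[:,2]<75)
        w=L[m]
        print(c,lo,hi,len(w),np.median(w,0) if len(w) else "",np.percentile(w[:,2],[10,90]) if len(w) else "")
    cv2.imwrite(f"pics/{c}_b.png",im[:,:,::-1])
```

```bash
python3 bar.py
```

```text
wrist -48 -38 0  
wrist -38 -28 134 [ 66.2 -30.8  43.7] [42.1 44.5]
wrist -20 -14 285 [ 66.6 -16.7  46.3] [44.4 47.2]
wrist 14 20 481 [66.6 17.8 45.6] [42.4 47.2]
wrist 22 32 347 [66.6 26.9 43.6] [42.3 44.6]
wrist 33 47 2461 [57.3 40.8 59. ] [42.7 65.9]
side -48 -38 10 [ 63.4 -43.9  41.5] [39.  44.3]
side -38 -28 7 [ 62.3 -32.4  39.5] [38.7 42.5]
side -20 -14 7 [ 59.8 -16.2  43.5] [40.3 46.5]
side 14 20 8 [60.6 16.7 43.7] [38. 46.]
side 22 32 9 [65.  29.  40.8] [25.2 43.3]
side 33 47 43 [50.7 40.6 43.1] [25.5 57.1]
```

View pics/wrist_b.png

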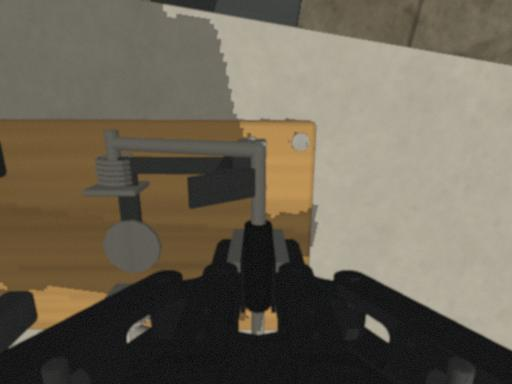

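The bar centre is at about 41 mm, roughly 2.48 rad. The catch's hook at (225,188) looks beside the bar at (258,180) rather than over it. I'll press a little deeper before testing.

Converted, 6 mm / 800 = 0.0075, 3 mm / 800 = 0.0038.

tcp_steps([
  {"y": 0.0008,"z": 0.0038},
  {"y": 0.0013,"z": 0.0075},
  {"y": 0.0013,"z": 0.0075},
  {"y": 0.0013,"z": 0.0075},
])

```text
time_s: 8.85
eef_pos: [425.2, 127.5, 86.8]
ee_rot: [0.002, -0.078, 0.997, 0.0]
force: [0.9, 2.5, 9.8]
grip_width: 0.121
grip_force: 52.6
```

```bash
python3 st.py; python3 bar.py
```

```text
[67.42603327 -1.1580198 ] 32.82515426292065 r 68.63493676202553 ang 2.604561487517183 [0.91834305 2.53968363 9.82693173] 0.1213331102744589
wrist -48 -38 0  
wrist -38 -28 131 [ 67.6 -30.6  37.8] [36.3 39. ]
wrist -20 -14 279 [ 68.1 -16.8  40.8] [39.1 41.9]
wrist 14 20 487 [68.1 17.7 40.1] [36.6 41.7]
wrist 22 32 357 [68.1 27.  38.2] [36.8 39.1]
wrist 33 47 2887 [57.5 40.7 58.6] [37.1 65.9]
side -48 -38 9 [ 63.9 -43.9  34.9] [33.1 37.4]
side -38 -28 6 [ 63.4 -31.9  37.5] [35.6 38.9]
side -20 -14 6 [ 62.3 -17.   35.8] [33.  40.5]
side 14 20 8 [62.9 16.7 37.6] [32.4 40.3]
side 22 32 10 [61.3 29.2 35.2] [23.3 38.5]
side 33 47 43 [50.7 40.7 41.7] [25.4 57.2]
```

Run:
```python
import cv2
im=cv2.imread("pics/wrist_b.png")[100:260,80:340]; cv2.imwrite("pics/wb2.png",cv2.resize(im,None,fx=3,fy=3))
```

```text
(no output)
```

View pics/wb2.png

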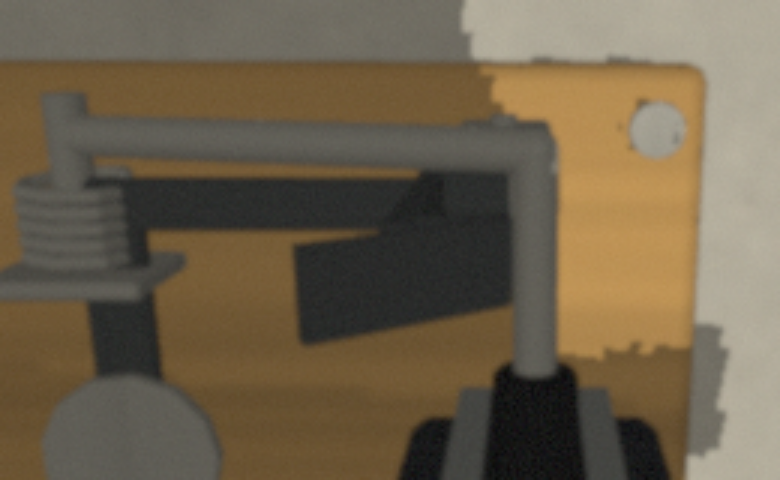

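The sleeve is now at about 36 mm, roughly 2.57 rad, close to the stop. The hook seems to meet the bar at (512,270) in the crop. I'll ease up while still gripping. If the catch holds, the spring load should leave the gripper near 49.6 mm.

Converted, -10 mm / 800 = -0.0125, -8 mm / 800 = -0.01.

tcp_steps([
  {"y": -0.0013,"z": -0.005},
  {"y": -0.0028,"z": -0.01},
  {"y": -0.0035,"z": -0.0125},
  {"y": -0.0035,"z": -0.0125},
  {"y": -0.0035,"z": -0.0125},
])

```text
time_s: 9.45
eef_pos: [425.5, 124.7, 96.6]
ee_rot: [0.002, -0.078, 0.997, 0.0]
force: [2.7, 3.2, 6.1]
grip_width: 0.117
grip_force: 51.8
```

```bash
python3 st.py
```

```text
[64.61160831 -1.01766928] 42.62752185896153 r 68.45921905603873 ang 2.455666423065767 [2.70492961 3.15491729 6.06136668] 0.11722758117793436
```

tcp_steps([
  {"y": -0.0009,"z": -0.0025},
  {"y": -0.0009,"z": -0.0025},
  {"y": -0.0009,"z": -0.0025},
])

```text
time_s: 9.75
eef_pos: [425.6, 124.1, 98.3]
ee_rot: [0.002, -0.078, 0.997, 0.0]
force: [3.7, 5.3, 5.9]
grip_width: 0.119
grip_force: 51.6
```

```bash
python3 st.py
```

```text
[63.91284423 -0.99842601] 44.33496664964126 r 68.38890450493265 ang 2.428722524943548 [3.70952544 5.31931377 5.87213669] 0.11865904114155204
```

tcp_steps([
  {"y": -0.0008,"z": -0.0019},
  {"y": -0.0008,"z": -0.0019},
  {"y": -0.0008,"z": -0.0019},
])

```text
time_s: 10.05
eef_pos: [425.6, 123.5, 99.7]
ee_rot: [0.002, -0.078, 0.997, 0.0]
force: [5.2, 5.2, 4.4]
grip_width: 0.122
grip_force: 51.5
```

```bash
python3 st.py; python3 bar.py | grep wrist
```

```text
[63.36862985 -0.96653219] 45.67782729821997 r 68.37348947929608 ang 2.4075340842023767 [5.18347202 5.23292556 4.38524605] 0.12242530645465717
wrist -48 -38 0  
wrist -38 -28 127 [ 63.6 -30.7  50.4] [49.1 51.3]
wrist -20 -14 273 [ 64.  -16.8  53.1] [51.1 54. ]
wrist 14 20 472 [63.6 17.6 52.5] [49.4 53.9]
wrist 22 32 372 [64.1 27.6 50.3] [48.  51.4]
wrist 33 47 1929 [56.6 40.8 59.7] [49.4 66. ]
```

Converted, -1.5 mm / 800 = -0.0019, -0.6 mm / 800 = -0.0008.

tcp_steps([
  {"y": -0.0008,"z": -0.0019},
  {"y": -0.0008,"z": -0.0019},
  {"y": -0.0008,"z": -0.0019},
])

```text
time_s: 10.45
eef_pos: [425.7, 122.9, 101.1]
ee_rot: [0.002, -0.078, 0.997, 0.0]
force: [5.8, 4.8, 2.3]
grip_width: 0.119
grip_force: 51.3
```

```bash
python3 st.py;  python3 bar.py | grep "wrist -20"
```

```text
[62.76203141 -0.95236302] 47.071773490500206 r 68.3516898591121 ang 2.38529841318904 [5.77416883 4.80528735 2.28297839] 0.11852720182339983
wrist -20 -14 280 [ 63.2 -16.9  54.3] [52.7 55.4]
```

tcp_steps([
  {"y": -0.0006,"z": -0.0015},
  {"y": -0.0006,"z": -0.0015},
  {"y": -0.0006,"z": -0.0015},
])

```text
time_s: 10.85
eef_pos: [425.7, 122.5, 102.2]
ee_rot: [0.002, -0.078, 0.997, 0.0]
force: [6.1, 8.0, 0.4]
grip_width: 0.117
grip_force: 50.6
```

```bash
python3 st.py; python3 bar.py | grep "wrist -20"
```

```text
[62.3479201  -0.88797538] 48.172738232563646 r 68.41758779897116 ang 2.3681244187446304 [6.06887545 8.04066115 0.38572932] 0.11704882614991677
wrist -20 -14 281 [ 62.6 -16.9  55.1] [53.2 56.1]
```

Converted, -1 mm / 800 = -0.0013, -0.4 mm / 800 = -0.0005.

tcp_steps([
  {"y": -0.0005,"z": -0.0013},
  {"y": -0.0005,"z": -0.0013},
  {"y": -0.0005,"z": -0.0013},
])

```text
time_s: 11.25
eef_pos: [425.6, 122.2, 102.7]
ee_rot: [0.001, -0.078, 0.997, 0.001]
force: [7.7, 8.1, -6.6]
grip_width: 0.122
grip_force: 50.0
```

```bash
python3 st.py; python3 bar.py | grep "wrist -20"
```

```text
[62.09323207 -0.77995107] 48.73041921676011 r 68.41788112435322 ang 2.359163471960556 [ 7.74142696  8.06518431 -6.61007515] 0.12195159319731459
wrist -20 -14 279 [ 62.8 -16.9  55.6] [53.7 56.7]
```

Run:
```python
import cv2,numpy as np
a=cv2.imread("pics/wrist_b.png")[100:260,80:340]; b=cv2.imread("pics/side_b.png")
b1=b[160:220,205:270];b2=b[215:275,240:305]
f=lambda i:cv2.resize(i,(390,360),interpolation=cv2.INTER_CUBIC)
cv2.imwrite("pics/m.png",np.vstack([cv2.resize(a,(780,240*1)),np.hstack([f(b1),f(b2)])]))
```

```text
(no output)
```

View pics/m.png

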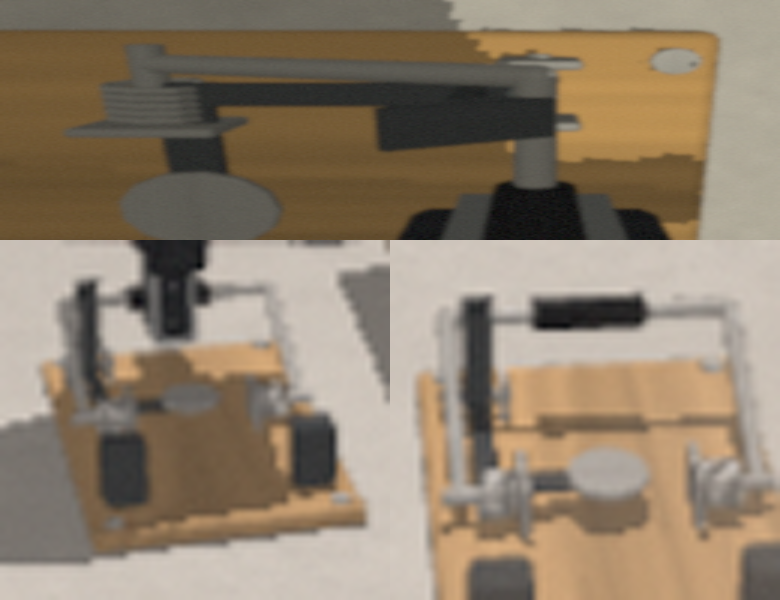

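The hook now lies over the bar (top strip, 380–555), and the load has reversed to −6.6 N, so the catch holds. I'll take out the residual load, open to 45 mm, check, then lift straight up.

Converted, -1.3 mm / 800 = -0.0016, 1 mm / 800 = 0.0013.

tcp_steps([
  {"x": -0.0009,"y": 0.0006,"z": 0.0005},
  {"x": -0.0016,"y": 0.0013,"z": 0.0009},
  {"x": -0.0016,"y": 0.0013,"z": 0.0009},
  {"x": -0.0016,"y": 0.0013,"z": 0.0009},
])

```text
time_s: 11.75
eef_pos: [426.0, 122.8, 101.9]
ee_rot: [0.0, -0.079, 0.997, -0.0]
force: [2.0, 1.6, 2.2]
grip_width: 0.123
grip_force: 50.7
```

```bash
python3 st.py
```

```text
[62.57721035 -1.25852898] 47.91275728156438 r 68.5202836714823 ang 2.3729599840828084 [1.9581787  1.62841905 2.22927143] 0.12273420824642715
```

tcp_steps([
  {},
  {},
  {},
  {},
  {},
], jaw=0.53)

```text
time_s: 12.25
eef_pos: [425.9, 122.8, 101.7]
ee_rot: [-0.0, -0.079, 0.997, -0.0]
force: [-0.4, -0.6, -0.8]
grip_width: 0.534
grip_force: 0.0
```

```bash
python3 st.py; python3 bar.py | grep "wrist"
```

```text
[62.5730076 -1.1641354] 47.651268349431916 r 68.4103349012392 ang 2.3764257943088185 [-0.36988595 -0.58855677 -0.79393823] 0.5342134780125151
wrist -48 -38 0  
wrist -38 -28 129 [ 62.8 -30.8  52.2] [51.1 53.1]
wrist -20 -14 300 [ 63.  -16.7  54.8] [52.5 55.9]
wrist 14 20 478 [62.8 17.7 54.2] [51.1 55.8]
wrist 22 32 378 [63.2 27.8 52.2] [25.2 53.2]
wrist 33 47 1782 [56.3 40.7 60.1] [51.2 66.1]
```

The bow stays at 50 mm on the catch with the fingers open. I'll lift straight up.

Converted, -140 mm / 800 = -0.175, -110 mm / 800 = -0.1375.

tcp_steps([
  {"z": -0.01},
  {"z": -0.025},
  {"z": -0.0438},
  {"z": -0.0688},
  {"z": -0.1},
  {"z": -0.1375},
  {"z": -0.175},
  {"z": -0.175},
])

```text
time_s: 13.15
eef_pos: [427.1, 122.9, 245.6]
ee_rot: [0.004, -0.079, 0.997, -0.0]
force: [0.4, -0.2, -1.5]
grip_width: 0.531
grip_force: 0.0
```

tcp_steps([
  {},
  {},
  {},
])

```text
time_s: 13.45
eef_pos: [425.7, 122.7, 240.9]
ee_rot: [-0.001, -0.079, 0.997, 0.0]
force: [-0.8, -0.0, -0.1]
grip_width: 0.531
grip_force: 0.0
```

```bash
python3 bar.py
```

Run:
```python
import cv2
b=cv2.imread("pics/side_b.png")[130:310,190:330]; cv2.imwrite("pics/f.png",cv2.resize(b,None,fx=3,fy=3))
```

```text
wrist -48 -38 83 [ 62.5 -43.4  52.2] [50.1 53.2]
wrist -38 -28 73 [ 62.5 -32.9  52.6] [51.  53.6]
wrist -20 -14 83 [ 62.5 -16.9  54.7] [52.5 56.2]
wrist 14 20 98 [62.5 17.2 54.4] [51.8 56.2]
wrist 22 32 109 [63.4 28.1 52.1] [24.2 53.2]
wrist 33 47 364 [57.  40.3 59.7] [51.  65.8]
side -48 -38 7 [ 57.9 -43.5  49.6] [47.3 52.1]
side -38 -28 7 [ 57.3 -33.9  52.5] [50.7 53.3]
side -20 -14 7 [ 58.  -17.2  49.6] [44.8 52.6]
side 14 20 8 [58.1 16.9 50.6] [45.7 53.6]
side 22 32 10 [59.3 29.4 49.3] [23.5 51.6]
side 33 47 44 [50.6 40.3 42.6] [25.5 57.9]
```

View pics/f.png

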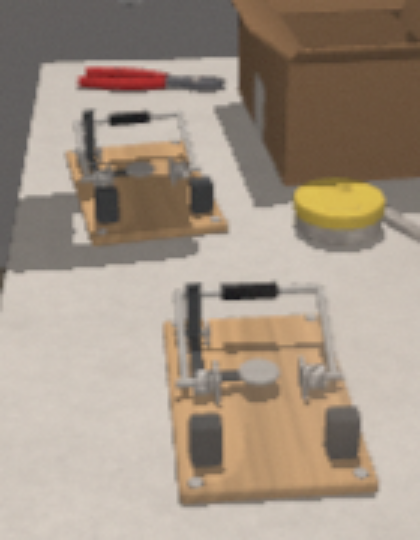

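Both traps show set, with sleeves at (128,118) and (250,291), and the gripper is clear.

```bash
python3 -c "from rig import order;print(order.finish_job())"
```

```text
the job is handed in; nothing more can be done
None
```

The sprung trap is set again with its catch alone holding the bow, the other trap is still set, and the job was handed in at about 13.5 s with the gripper clear of everything.

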